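# Clear the mat and show the heavier bushing

## Robot

A 6-joint arm with a two-finger parallel gripper is mounted at the origin on the work surface; the furniture and walls round the work are solid. World frame = base frame: x ahead of the robot, y to its left, z up, the work surface at z = 0. Lengths are in m, angles in rad, forces in N, time in s.
With the tool pointing down it reaches from about 0.35 to 0.775 m from the base axis. Payload 7.3 kg.
Tool frame: the origin (TCP) lies between the finger pads; the fingertips stand 8 mm ahead of it and the grasp point (between the pads) lies 11 mm behind it (robot.nose_length is the distance from the TCP to the fingertips, in m); z points along the fingers, y is the line along which they close (so a half turn about z gives the same grasp; the last joint's range is limited). The gripper opens to 92 mm and grips with 3 to 60 N. Pads are 19 mm wide; open, the fingers measure 130 mm over their backs; the gripper's body (75 mm by 190 mm) begins 47 mm behind the grasp point.
Start: joints at [-1.372, 0.342, 1.524, -0, 1.275, -0.146], TCP at [0.177, -0.494, 0.235] pointing down, gripper open.
Joint ranges: [-2.53, 2.53], [-0.77, 2.02], [0.04, 2.7], [-1, 4.14], [0.28, 2.66], [-3.11, 3.11]. Speed limits (rad/s): [2.57, 2.57, 3.14, 3.14, 3.14, 3.14].

## Interface

Orientations are given as [roll, pitch, yaw] about the fixed x, y, z axes, in that order (R = Rz(yaw) Ry(pitch) Rx(roll)).
In Python, from cell import robot gives the robot as it stands. The module is installed in compiled form; this text tells all that it offers.
- The arm moves only by the shell command python3 -m jog 'ROWS' [FORCE]. ROWS is JSON, a list that holds one entry, the list of rows, each a list of 5 numbers: the gripper's target within -1 to 1 (fully open at 1, half-way at 0, shut at -1), then the shift along the tool's x, y, z in m, then the turn about the tool's z in rad. A call has 1 to 5 rows; each row is the pose to reach, as a shift and turn from the pose commanded when the call began, along the tool's axes at that moment; what a row does not reach only later rows make up. A row lasts 1/12 s, in which the tool goes at most 41.7 mm and 7.16 degrees, less where a joint would pass 70% of its speed; a pose out of reach is approached as far as the arm can. A call with a gripper value outside its range is refused whole. The fingers move at their own pace and stop on an object; FORCE is the grip in N (left out, the last holds). Time passes only in rows, so rows that repeat a pose let the fingers close. It gives the time, the measured TCP pose, the force, the opening and the grip force at its end, in the units of the state.
- robot.observe(): the state, without advancing time (a new reading comes with each control period).
- robot.read_camera(name): name is "side" or "top" or "wrist"; returns the picture (384x512x3 uint8, red, green, blue); there is no depth.
- robot.camera_model(name): a dict with "camera_matrix" (3x3 intrinsics, pixels), "position" and "attitude" of the camera in the world; the wrist camera has in their place "mount" (4x4, takes a point from camera to tool coordinates, whose origin is the TCP and whose axes are the flange's). Camera axes: x right, y down, z forward; pixel columns grow to the right and rows downward; lengths in m; the calibration is good to about 2 mm. The wrist camera is an equidistant fisheye: a pixel r from the principal point sees the ray r / f radians off the axis. A picture is of the moment at which its call begins: read the wrist's pose just before it. camera_model takes no time and is no camera call.
- robot.hand_in(): hands the job in; it is judged then, once.
The state is a dict: "time": time; "qpos": joint angles; "qvel": joint speeds; "joint_efforts": joint torques, N m; "tool_pos": TCP position; "tool_rot": TCP orientation; "contact_force": force on the tool from outside, world axes, zero at the start; "torque": the same for the moment, N m; "opening": finger opening in m; "grip_force": force on a finger pad.
Only numpy, scipy, OpenCV 4.12 (cv2) and the standard library are available. Lean on these libraries where they do the work, as an engineer would, in place of code of your own. Each camera call takes 0.05 s, during which the arm holds its last target. There are 200 camera calls.

## Task

Clear the inspection mat by sliding the scraper, blade first, into the slot of the metal block until it is home, and let go of it there. Then lift the left bushing clear of its dish to feel its weight and stand it back, lift the right one likewise, and finish still holding the heavier of the two up over the middle of the mat, well clear of it, with the lighter one standing in its own dish. Leave the bearing, nut and spanner alone.

Things in the scene. Friction and masses are not known exactly. Their poses are not given: they have to be found in the camera images.
- scraper_handle (a point): Centre of the handle of a paint scraper that lies flat on the mat. The handle is 28 mm wide, 14 mm thick and 100 mm long; the thin blade, up to 70 mm wide and 2 mm thick, runs on from it for another 100 mm. +y points along the handle away from the blade, x is across the handle, z up. Whole tool 200 mm long, 0.11 kg; its balance point is in the blade half of the handle, about 15 to 30 mm behind the blade. Lying on a surface, the blade floats 5 mm above that surface.
- scraper_tip (a point): Middle of the scraper blade's front edge, 150 mm from the handle centre towards the blade (-y) and 1 mm below it; axes as for the handle.
- slot_mouth (a point): Centre of the mouth of the slot in a low metal block (112 mm wide, 85 mm deep, 28 mm high, screwed to the bench). The slot is level, 84 mm wide (x) and 16 mm high (from 2 to 18 mm above the bench; this point is 10 mm above the bench), 70 mm deep to a stop. +y points straight out of the mouth, so the blade goes in along -y; when it is home the handle lies on or just above the bench outside.
- mat_top (a point): Centre of the top face of a dark flat mat fixed to the bench, 150 mm (x) by 200 mm (y), 3 mm thick.
- dish_left: The left one (larger y) of two shallow round metal dishes fixed to the bench: 58 mm across outside, 50 mm inside, rim 10 mm high, floor 4 mm thick. Origin: centre of its underside on the bench. A plain bronze bushing stands upright in the middle of it at the start: a tube 40 mm in outside diameter and 50 mm high, its centre 29 mm above this origin.
- dish_right: The right one (smaller y) of the two dishes, same size; origin as for the left one. A bushing of the same look and size stands in it. Of the two bushings one weighs at least twice as much as the other (0.16 to 0.24 kg against 0.5 to 0.7 kg); nothing shows which.
- bearing: Ball bearing lying flat, 62 mm across, 16 mm high, to be left alone. Origin: centre of its underside.
- hex_nut: Rusty hexagon nut, 34 mm across, 16 mm high, to be left alone. Origin: centre of its underside.
- spanner: Small combination spanner lying flat, 180 mm long along its y axis, 6 mm high, to be left alone. Origin: centre of its underside.

How it is judged:
On the way, in this order (a step that is already met when the one before it is completed fails the run):
1. the scraper's blade is home in the slot of the block, and the fingers have let go of it (y of scraper_tip in the frame of slot_mouth below -0.05 m and x of scraper_tip in the frame of slot_mouth between -0.015 and 0.015 m and z of scraper_tip in the frame of slot_mouth between -0.01 and 0.01 m and angle between the y axis of scraper_tip and the y axis of slot_mouth, either way round below 0.2 rad and contact force between the fingers and anything else below 0.1 N), for 0.2 s.
2. the left bushing is lifted clear of its dish, the right one standing in its own (contact force between dish_left and anything else below 0.2 N and contact force between dish_right and anything else above 1 N and contact force between the fingers and anything else above 3 N and height (world z) of the grasp point above 0.06 m), for 0.2 s.
3. the left bushing stands in its dish again and the right one is lifted clear of its own (contact force between dish_right and anything else below 0.2 N and contact force between dish_left and anything else above 1 N and contact force between the fingers and anything else above 3 N and height (world z) of the grasp point above 0.06 m), for 0.2 s.
At the end, for the whole second after the job is handed in: Blade at least 50 mm into the slot, straight to 0.2 rad; fingers hold the heavier bushing within 60 mm of the mat centre seen from above, grasp point 80 to 400 mm above the bench; nothing on the mat; heavier one's dish empty, lighter one standing in its dish (which carries 1 to 3.6 N) (y of scraper_tip in the frame of slot_mouth below -0.05 m and x of scraper_tip in the frame of slot_mouth between -0.015 and 0.015 m and z of scraper_tip in the frame of slot_mouth between -0.01 and 0.01 m and angle between the y axis of scraper_tip and the y axis of slot_mouth, either way round below 0.2 rad and contact force between the fingers and anything else above 3 N and height (world z) of the grasp point between 0.08 and 0.4 m and horizontal distance between the grasp point and mat_top below 0.06 m and contact force between mat and anything else below 0.1 N and ((contact force between dish_left and anything else below 0.2 N and contact force between dish_right and anything else between 1 and 3.6 N) or (contact force between dish_right and anything else below 0.2 N and contact force between dish_left and anything else between 1 and 3.6 N))); the arm keeps its last pose, push and grip.
It fails at once if the bearing, nut or spanner is pushed more than 30 mm from its place (distance of any of bearing, hex_nut, spanner from where it was at the start of the episode above 0.03 m).
It also fails if it takes over 72 s, if anything falls off the work surface, if the arm or the gripper's body presses on something with over 40 N, if the wrist force passes 120 N, or if a joint passes its speed limit or range.

## Working session

There is one attempt and no reset: what is moved stays moved. The work goes in short steps, Python scripts to look and compute and a shell command to move; the robot and the scene stay as the last step left them, time stands still between calls to the robot, and variables do not carry over. Pictures are saved under pics/ and viewed, at most 10 in all, crops included, and the job is handed in when it is done.

```bash
mkdir -p pics; python3 - <<'E'
from cell import robot
import cv2, numpy as np
s=robot.observe(); print({k:np.round(v,3).tolist() for k,v in s.items()})
for n in ("top","side"):
    m=robot.camera_model(n); print(n,{k:np.round(v,4).tolist() for k,v in m.items()})
    im=robot.read_camera(n); cv2.imwrite(f"pics/{n}0.png",im[:,:,::-1])
m=robot.camera_model("wrist"); print({k:np.round(v,4).tolist() for k,v in m.items()}, robot.nose_length)
E
```

```text
{'time': 0.0, 'qpos': [-1.372, 0.343, 1.525, -0.0, 1.275, -0.146], 'qvel': [0.001, 0.002, -0.001, -0.001, 0.001, 0.001], 'joint_efforts': [-0.001, -43.125, -24.422, 0.072, 0.056, -0.0], 'tool_pos': [0.177, -0.494, 0.234], 'tool_rot': [-3.14, -0.0, 0.345], 'contact_force': [0.66, -0.018, -0.314], 'torque': [-0.023, 0.029, -0.032], 'grip_force': 0.0, 'opening': 0.092}
top {'camera_matrix': [[373.9016, 0.0, 256.1254], [0.0, 373.9016, 192.0067], [0.0, 0.0, 1.0]], 'position': [0.3274, 0.0247, 1.0174], 'attitude': [-3.0529, 0.0206, -1.5517]}
side {'camera_matrix': [[444.6129, 0.0, 262.4549], [0.0, 444.6129, 189.5063], [0.0, 0.0, 1.0]], 'position': [0.473, -1.2374, 0.5688], 'attitude': [-1.9531, -0.0071, 0.0678]}
{'camera_matrix': [[297.3186, 0.0, 256.4399], [0.0, 297.3186, 193.6638], [0.0, 0.0, 1.0]], 'mount': [[-0.0006, -0.954, -0.2997, 0.0813], [1.0, -0.0005, -0.0003, -0.0006], [0.0001, -0.2997, 0.954, -0.1496], [0.0, 0.0, 0.0, 1.0]]} 0.008
```

View pics/top0.png

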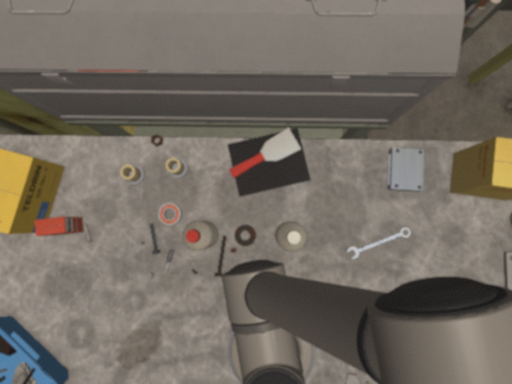

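View pics/side0.png

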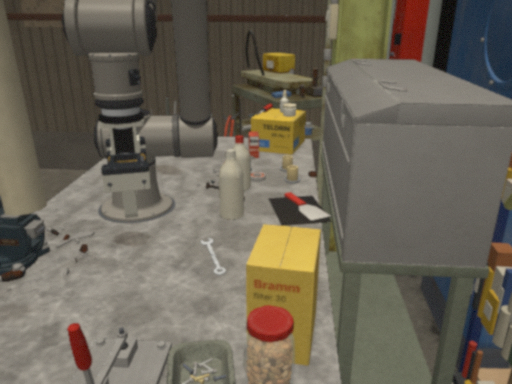

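```bash
cat > h.py <<'E'
import numpy as np, cv2
from cell import robot
from scipy.spatial.transform import Rotation as R
def ray(n,px,st=None):
    m=robot.camera_model(n); K=m["camera_matrix"]
    px=np.atleast_2d(px).astype(float)
    d=np.c_[(px[:,0]-K[0][2])/K[0][0],(px[:,1]-K[1][2])/K[1][1],np.ones(len(px))]
    if n=="wrist":
        th=np.hypot(d[:,0],d[:,1]); s=np.where(th>1e-9,np.sin(th)/np.maximum(th,1e-9),1)
        d=np.c_[d[:,0]*s,d[:,1]*s,np.cos(th)]
        M=np.array(m["mount"]); Rt=R.from_euler("xyz",st["tool_rot"]).as_matrix()
        return np.array(st["tool_pos"])+Rt@M[:3,3], d@(Rt@M[:3,:3]).T
    return np.array(m["position"]), d@R.from_euler("xyz",m["attitude"]).as_matrix().T
def plane(n,px,z,st=None):
    o,d=ray(n,px,st); return o+d*((z-o[2])/d[:,2])[:,None]
def to_tool(p,st):  # world shift -> tool axes
    return R.from_euler("xyz",st["tool_rot"]).inv().apply(np.array(p)-st["tool_pos"])
def blobs(mask,amin):
    n,l,s,c=cv2.connectedComponentsWithStats(mask.astype(np.uint8)); return [(l==i,s[i],c[i]) for i in range(1,n) if s[i][4]>=amin]
def shot(n,f):
    st=robot.observe(); im=robot.read_camera(n); cv2.imwrite("pics/"+f,im[:,:,::-1]); return st,im
E
python3 - <<'E'
from h import *
im=cv2.imread("pics/top0.png"); hsv=cv2.cvtColor(im,cv2.COLOR_BGR2HSV)
red=((hsv[...,0]<8)|(hsv[...,0]>172))&(hsv[...,1]>140)&(hsv[...,2]>90)
for m,s,c in blobs(red,40):
    p=np.argwhere(m)[:,::-1].astype(np.float32); r=cv2.minAreaRect(p); print("red",s,c,r,plane("top",c,.01))
P=dict(mat=(270,161),bl=(130,172),br=(174,165),block=(406,170),boxl=(452,170),nut=(157,140),bear=(245,235),span=(380,243),bt1=(200,240),bt2=(290,238))
for k,v in P.items(): print(k,np.round(plane("top",v,.003)[0],3))
for k,z in dict(bl=.054,br=.054,block=.028).items(): print(k,np.round(plane("top",P[k],z)[0],3))
cv2.imwrite("pics/c0.png",cv2.resize(im[120:260,110:440],None,fx=2.4,fy=2.4,interpolation=cv2.INTER_CUBIC))
E
```

```text
red [230 153  34  24 327] [246.25688073 164.7706422 ] ((246.30880737304688, 164.51470947265625), (10.118416786193848, 34.98571014404297), 59.036251068115234) [[0.49052342 0.07543561 0.01      ]]
red [ 35 217  30  18 455] [ 49.9010989  225.87472527] ((49.73448181152344, 225.81382751464844), (15.695597648620605, 29.730281829833984), 85.2363510131836) [[0.31452742 0.60520483 0.01      ]]
red [186 230  13  12 125] [192.288 235.624] ((192.0, 235.5), (11.0, 12.0), 90.0) [[0.29588526 0.21641991 0.01      ]]
mat [0.503 0.011 0.003]
bl [0.466 0.396 0.003]
br [0.488 0.275 0.003]
block [ 0.484 -0.359  0.003]
boxl [ 0.486 -0.482  0.003]
nut [0.557 0.325 0.003]
bear [0.3   0.075 0.003]
span [ 0.286 -0.287  0.003]
bt1 [0.284 0.196 0.003]
bt2 [ 0.295 -0.046  0.003]
bl [0.459 0.377 0.054]
br [0.48  0.262 0.054]
block [ 0.48  -0.349  0.028]
```

View pics/c0.png

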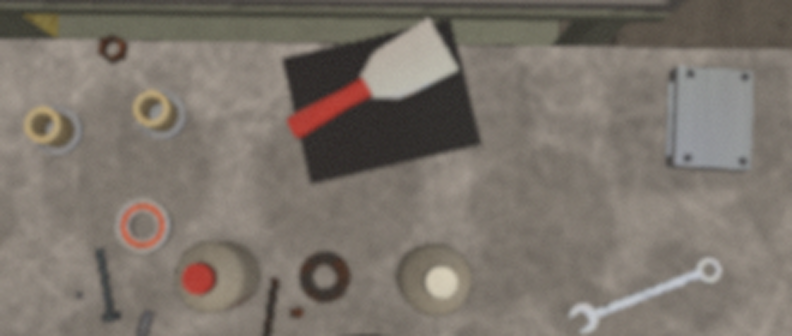

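```bash
python3 - <<'E'
from h import *
im=cv2.imread("pics/side0.png"); cv2.imwrite("pics/c1.png",cv2.resize(im[40:320,180:512],None,fx=2.1,fy=2.1,interpolation=cv2.INTER_CUBIC))
def tri(a,b):
    o1,d1=ray("top",a);o2,d2=ray("side",b);d1=d1[0];d2=d2[0]
    t=np.linalg.lstsq(np.c_[d1,-d2],o2-o1,rcond=None)[0]; p,q=o1+d1*t[0],o2+d2*t[1]; return np.round((p+q)/2,3),np.linalg.norm(p-q).round(3)
print("cab",tri((447,78),(335,105)))
print("bottle2 top",tri((294,238),(231,150)), "bottle1 top",tri((192,235),(240,138)))
print("box near top",tri((497,139),(322,230)))
print("side scraper",plane("side",[(285,195),(330,215)],.01))
E
```

```text
cab (array([ 0.574, -0.284,  0.388]), np.float64(0.021))
bottle2 top (array([ 0.303, -0.041,  0.204]), np.float64(0.004)) bottle1 top (array([0.303, 0.185, 0.177]), np.float64(0.002))
box near top (array([ 0.532, -0.49 ,  0.189]), np.float64(0.008))
side scraper [[ 0.45952389  0.10759619  0.01      ]
 [ 0.59541535 -0.03512184  0.01      ]]
```

View pics/c1.png

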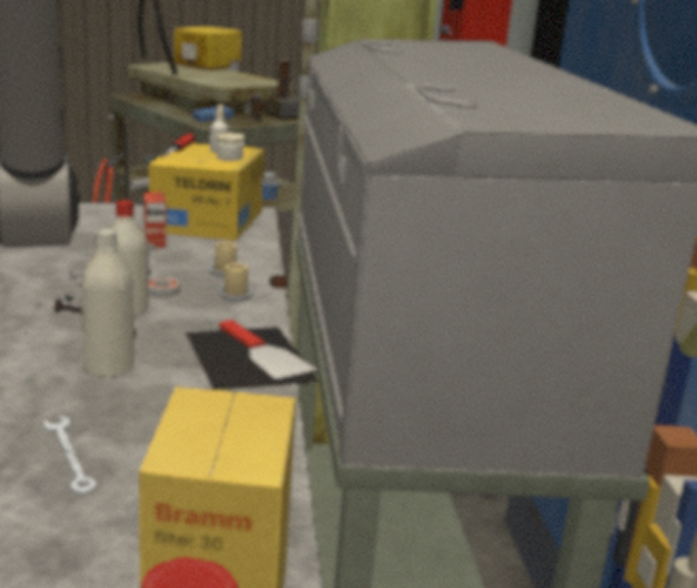

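```bash
python3 -m jog '[[[1,0,0,-0.03,-0.12],[1,0,0,-0.06,-0.24],[1,0,0,-0.09,-0.36],[1,0,0,-0.1,-0.48],[1,0,0,-0.1,-0.6]]]'; python3 -m jog '[[[1,0,0,0,-0.12],[1,0,0,0,-0.24],[1,0,0,0,-0.36],[1,0,0,0,-0.48],[1,0,0,0,-0.6]]]';python3 -m jog '[[[1,0,0,0,-0.12],[1,0,0,0,-0.24],[1,0,0,0,-0.36],[1,0,0,0,-0.48],[1,0,0,0,-0.515]]]'
```

```text
time: 0.52
tool_pos: [0.1777, -0.4951, 0.3379]
tool_rot: [3.137, 0.004, 0.951]
contact_force: [-0.0, 0.4, -1.2]
opening: 0.0919
grip_force: 0.0
time: 0.93
tool_pos: [0.1775, -0.4939, 0.3343]
tool_rot: [-3.141, -0.001, 1.551]
contact_force: [0.1, 0.2, -0.1]
opening: 0.0921
grip_force: 0.0
time: 1.35
tool_pos: [0.1775, -0.4939, 0.3343]
tool_rot: [3.141, -0.001, 2.066]
contact_force: [-0.3, -0.4, -1.3]
opening: 0.0922
grip_force: 0.0
```

```bash
python3 - <<'E'
from h import *
def tri(a,b):
    o1,d1=ray("top",a);o2,d2=ray("side",b);d1=d1[0];d2=d2[0]
    t=np.linalg.lstsq(np.c_[d1,-d2],o2-o1,rcond=None)[0]; p,q=o1+d1*t[0],o2+d2*t[1]; return np.round((p+q)/2,3),np.linalg.norm(p-q).round(3)
for a in ((447,78),(440,76),(455,74),(430,78)): print("cab",a,tri(a,(355,122)))
E
```

```text
cab (447, 78) (array([ 0.604, -0.304,  0.352]), np.float64(0.006))
cab (440, 76) (array([ 0.607, -0.293,  0.349]), np.float64(0.003))
cab (455, 74) (array([ 0.606, -0.316,  0.356]), np.float64(0.001))
cab (430, 78) (array([ 0.607, -0.277,  0.345]), np.float64(0.008))
```

```bash
python3 -m jog '[[[1,0.007,0.041,0,0],[1,0.014,0.08,0,0],[1,0.021,0.12,0,0],[1,0.028,0.16,0,0],[1,0.035,0.2,0,0]]]'; python3 -m jog '[[[1,0.035,0.02,0,0],[1,0.07,0.04,0,0],[1,0.105,0.06,0,0],[1,0.14,0.08,0,0],[1,0.175,0.1,0,0]]]'
```

```text
time: 1.77
tool_pos: [0.3386, -0.3678, 0.3344]
tool_rot: [-3.142, -0.001, 2.059]
contact_force: [1.0, 0.3, 0.7]
opening: 0.0919
grip_force: 0.0
time: 2.18
tool_pos: [0.3431, -0.1658, 0.3344]
tool_rot: [-3.141, -0.001, 2.059]
contact_force: [1.5, 0.8, -0.2]
opening: 0.092
grip_force: 0.0
```

```bash
python3 -m jog '[[[1,0.024,0.034,0,0],[1,0.048,0.068,0,0],[1,0.072,0.102,0,0],[1,0.096,0.136,0,0],[1,0.12,0.17,0,0]]]'; python3 -m jog '[[[1,0.01,0.02,0.03,0],[1,0.01,0.03,0.06,0],[1,0.01,0.03,0.09,0],[1,0.01,0.03,0.09,0]]]'; python3 - <<'E'
from h import *
st,im=shot("wrist","w1.png"); print(st["tool_pos"],st["tool_rot"])
hsv=cv2.cvtColor(im,cv2.COLOR_RGB2HSV)
red=((hsv[...,0]<8)|(hsv[...,0]>172))&(hsv[...,1]>140)&(hsv[...,2]>90)
for m,s,c in blobs(red,200):
    p=np.argwhere(m)[:,::-1].astype(float); w=plane("wrist",p,.016,st)[:,:2].astype(np.float32)*1000
    r=cv2.minAreaRect(w); print(s,c,r)
E
```

```text
time: 2.6
tool_pos: [0.4376, 0.0202, 0.3347]
tool_rot: [-3.142, 0.0, 2.06]
contact_force: [-0.3, 0.1, 1.3]
opening: 0.0916
grip_force: 0.0
time: 2.93
tool_pos: [0.4561, 0.0418, 0.2392]
tool_rot: [-3.132, -0.006, 2.061]
contact_force: [-0.7, -0.9, -0.5]
opening: 0.0918
grip_force: 0.0
[0.45611536 0.04183603 0.23921011] [-3.13186453 -0.00599941  2.0613657 ]
[ 282  120   22   76 1444] [292.91759003 155.98891967] ((488.3202209472656, 74.35453796386719), (26.654266357421875, 98.36827087402344), 29.109573364257812)
```

View pics/w1.png

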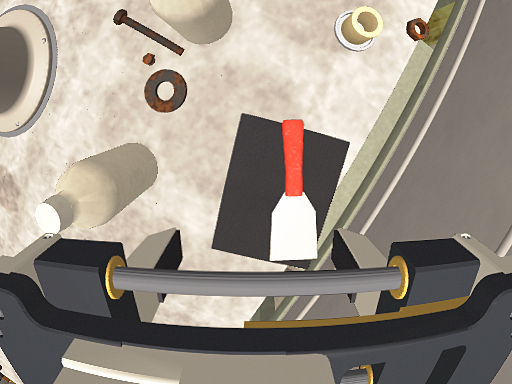

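```bash
python3 -m jog '[[[1,0.005,0.015,0.03,-0.018],[1,0.01,0.03,0.06,-0.018],[1,0.013,0.044,0.1,-0.018],[1,0.013,0.044,0.13,-0.018],[1,0.013,0.044,0.13,-0.018]]]'; python3 -m jog '[[[1,0,0,0.02,0],[1,0,0,0.02,0],[1,0,0,0.02,0]]]';python3 - <<'E'
from h import *
st,im=shot("wrist","w2.png"); print(st["tool_pos"],st["tool_rot"],st["contact_force"])
hsv=cv2.cvtColor(im,cv2.COLOR_RGB2HSV)
red=((hsv[...,0]<8)|(hsv[...,0]>172))&(hsv[...,1]>140)&(hsv[...,2]>60)
for m,s,c in blobs(red,400):
    p=np.argwhere(m)[:,::-1].astype(float); w=plane("wrist",p,.016,st)[:,:2].astype(np.float32)*1000
    r=cv2.minAreaRect(w); print(s,c,r, to_tool([r[0][0]/1000,r[0][1]/1000,.0135],st))
E
```

```text
time: 3.4
tool_pos: [0.4899, 0.0729, 0.1114]
tool_rot: [-3.135, -0.004, 2.078]
contact_force: [-0.9, -0.3, 0.4]
opening: 0.0919
grip_force: 0.0
time: 3.65
tool_pos: [0.4928, 0.0726, 0.0968]
tool_rot: [3.14, 0.001, 2.077]
contact_force: [-0.1, 0.1, 0.4]
opening: 0.0918
grip_force: 0.0
[0.49276749 0.07258458 0.09680834] [3.14025997e+00 8.97963264e-04 2.07704842e+00] [-0.11560037  0.13743167  0.37059991]
[ 236  139   35  116 3371] [254.48383269 193.14387422] ((488.7566223144531, 74.93749237060547), (26.6701717376709, 100.42791748046875), 29.535287857055664) [ 0.00407747 -0.00247786  0.08330148]
```

```bash
python3 -m jog '[[[1,0.004,-0.0025,0.03,-0.009],[1,0.004,-0.0025,0.06,-0.009],[1,0.004,-0.0025,0.083,-0.009],[1,0.004,-0.0025,0.083,-0.009]]]' 30; python3 -m jog '[[[-1,0,0,0,0],[-1,0,0,0,0],[-1,0,0,0,0],[-1,0,0,0,0],[-1,0,0,0,0]]]' 30;python3 -m jog '[[[-1,0,0,0,0],[-1,0,0,0,0],[-1,0,0,0,0],[-1,0,0,0,0],[-1,0,0,0,0]]]'
```

```text
time: 4.03
tool_pos: [0.4895, 0.0751, 0.0124]
tool_rot: [3.139, 0.002, 2.086]
contact_force: [-0.7, -0.7, 0.5]
opening: 0.092
grip_force: 0.0
time: 4.45
tool_pos: [0.4881, 0.0753, 0.0124]
tool_rot: [3.141, 0.001, 2.087]
contact_force: [0.8, 0.3, -0.3]
opening: 0.063
grip_force: 0.0
time: 4.87
tool_pos: [0.4878, 0.0753, 0.0117]
tool_rot: [-3.141, 0.0, 2.087]
contact_force: [0.3, -0.1, 0.1]
opening: 0.0298
grip_force: 0.0
```

```bash
python3 -m jog '[[[-1,0,0,0,0],[-1,0,0,0,0],[-1,0,0,0,0],[-1,0,0,0,0]]]' 30; python3 -m jog '[[[-1,0,0,-0.015,0],[-1,0,0,-0.03,0],[-1,0,0,-0.05,0],[-1,0,0,-0.07,0],[-1,0,0,-0.07,0]]]';python3 -m jog '[[[-1,-0.02,-0.01,0,0.1],[-1,-0.045,-0.02,0,0.2],[-1,-0.07,-0.03,0,0.3],[-1,-0.09,-0.04,0,0.4],[-1,-0.11,-0.05,0,0.5]]]'; python3 -m jog '[[[-1,-0.02,0,0,0.012],[-1,-0.02,0,0,0.012],[-1,-0.02,0,0,0.012]]]'; python3 - <<'E'
from h import *
st,im=shot("wrist","w3.png"); print(st["tool_pos"],st["tool_rot"],st["contact_force"])
E
```

```text
time: 5.2
tool_pos: [0.4878, 0.0753, 0.0116]
tool_rot: [-3.141, 0.0, 2.087]
contact_force: [-0.1, -0.1, -0.1]
opening: 0.0254
grip_force: 29.8
time: 5.62
tool_pos: [0.4897, 0.0754, 0.0848]
tool_rot: [3.137, 0.003, 2.087]
contact_force: [1.5, 1.0, -0.6]
opening: 0.0252
grip_force: 29.8
time: 6.03
tool_pos: [0.4981, -0.0461, 0.0809]
tool_rot: [-3.141, -0.0, 1.582]
contact_force: [1.3, -0.4, -0.9]
opening: 0.0254
grip_force: 29.8
time: 6.28
tool_pos: [0.4984, -0.0656, 0.0809]
tool_rot: [-3.14, -0.0, 1.573]
contact_force: [-0.9, -0.2, -0.9]
opening: 0.0257
grip_force: 29.8
[ 0.49835972 -0.06561507  0.08090278] [-3.14029939e+00 -4.58907260e-04  1.57301038e+00] [-0.87193948 -0.17535221 -0.85898352]
```

View pics/w3.png

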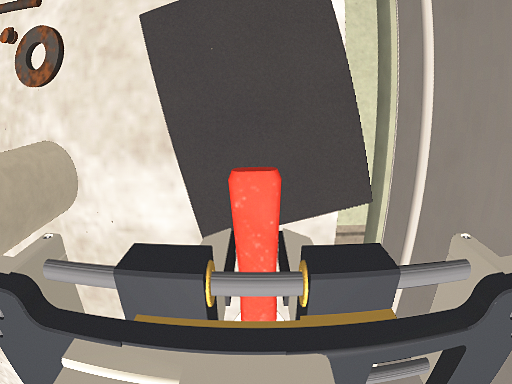

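```bash
python3 - <<'E'
from h import *
_,t=shot("top","t2.png"); st,s=shot("side","s2.png")
a=cv2.resize(s[150:270,200:360,::-1],None,fx=2.5,fy=2.5,interpolation=cv2.INTER_CUBIC)
b=cv2.resize(t[120:220,230:430,::-1],None,fx=4,fy=4,interpolation=cv2.INTER_CUBIC)
c=np.zeros((600,800,3),np.uint8); c[:400,:800]=b; 
c2=cv2.resize(s[170:230,225:345,::-1],(400,200),interpolation=cv2.INTER_CUBIC); c[400:,:400]=c2
w=cv2.imread("pics/top0.png")[135:205,370:460]; c[400:,400:657]=cv2.resize(w,(257,200),interpolation=cv2.INTER_CUBIC)
cv2.imwrite("pics/c2.png",c)
im=cv2.imread("pics/top0.png"); g=cv2.cvtColor(im,cv2.COLOR_BGR2HSV)[140:200,380:432]
im2=im[140:200,380:432].astype(int); m=(im2[...,0]-im2[...,2]>8)
for mm,s_,cc in blobs(m,200):
    p=np.argwhere(mm)[:,::-1]+[380,140]; w=plane("top",p,.028)[:,:2].astype(np.float32)*1000
    r=cv2.minAreaRect(w); print(s_,cc+[380,140],r,cv2.boxPoints(r).round().tolist())
E
```

```text
(no output)
```

View pics/c2.png

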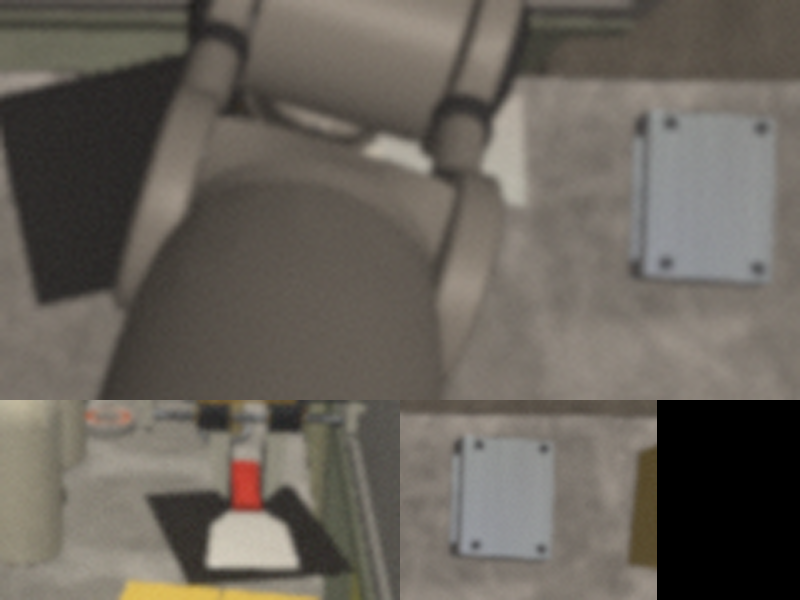

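```bash
python3 - <<'E'
from h import *
def tri(a,b):
    o1,d1=ray("top",a);o2,d2=ray("side",b);d1=d1[0];d2=d2[0]
    t=np.linalg.lstsq(np.c_[d1,-d2],o2-o1,rcond=None)[0]; p,q=o1+d1*t[0],o2+d2*t[1]; return np.round((p+q)/2,4),np.linalg.norm(p-q).round(3)
print("far corner",tri((361.2,143.8),(314.4,221)),"near corner",tri((360.5,171.7),(287,220.4)))
st=robot.observe(); print("expected tip",np.array(st["tool_pos"])+[0,-.15,0])
# subpixel block corners from top
t=cv2.imread("pics/t2.png",0).astype(np.float32)
q=np.float32([[391.5,147],[424,149],[423,190.7],[390.5,189.3]])
w=plane("top",q,.028)[:,:2]*1000; print(w.round(1)); r=cv2.minAreaRect(w.astype(np.float32)); print(r)
print("lip/mouth bottom",plane("top",[(388.7,150),(388,187)],.002))
E
```

```text
far corner (array([ 0.5384, -0.2189,  0.0771]), np.float64(0.001)) near corner (array([ 0.4683, -0.2172,  0.0751]), np.float64(0.003))
expected tip [ 0.49850304 -0.21412067  0.08129083]
[[ 541.6 -311.9]
 [ 537.5 -397.6]
 [ 426.  -392.7]
 [ 428.2 -307.8]]
((483.3660888671875, -352.73541259765625), (85.82666015625, 113.43856048583984), 87.95055389404297)
lip/mouth bottom [[ 0.53877424 -0.31301724  0.002     ]
 [ 0.43701783 -0.3099101   0.002     ]]
```

```bash
python3 -m jog '[[[-1,-0.02,-0.004,0.01,0.02],[-1,-0.04,-0.008,0.02,0.039],[-1,-0.06,-0.0105,0.03,0.039],[-1,-0.069,-0.0105,0.05,0.039],[-1,-0.069,-0.0105,0.05,0.039]]]'; python3 -m jog '[[[-1,0,0,0.016,0],[-1,0,0,0.016,0],[-1,0,0,0.016,0]]]';  python3 - <<'E'
from h import *
_,t=shot("top","t3.png"); st,s=shot("side","s3.png")
print(st["tool_pos"],st["tool_rot"],st["contact_force"])
c=np.zeros((600,800,3),np.uint8)
c[:360]=cv2.resize(t[130:211,300:480,::-1],(800,360),interpolation=cv2.INTER_CUBIC)
c[360:]=cv2.resize(s[190:262,200:440,::-1],(800,240),interpolation=cv2.INTER_CUBIC)
cv2.imwrite("pics/c3.png",c)
E
```

```text
time: 6.85
tool_pos: [0.4871, -0.1341, 0.0292]
tool_rot: [-3.138, -0.001, 1.535]
contact_force: [-0.6, 0.3, -2.3]
opening: 0.0254
grip_force: 29.8
time: 7.1
tool_pos: [0.4883, -0.1328, 0.0157]
tool_rot: [-3.14, -0.001, 1.537]
contact_force: [1.0, -0.9, -0.8]
opening: 0.0258
grip_force: 29.8
[ 0.4888205  -0.13307274  0.01627401] [-3.14139680e+00 -1.24444577e-04  1.53718198e+00] [ 0.11544818  0.32096868 -0.80491975]
```

View pics/c3.png

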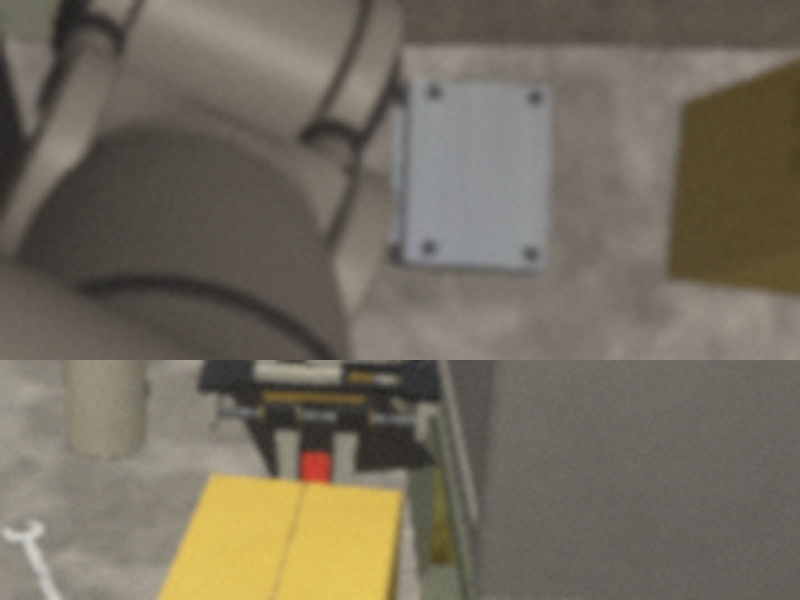

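```bash
python3 -m jog '[[[-1,-0.008,0,0,0],[-1,-0.016,0,0,0],[-1,-0.024,0,0,0],[-1,-0.03,0,0,0],[-1,-0.036,0,0,0]]]'; python3 -m jog '[[[-1,-0.005,0,0,0],[-1,-0.01,0,0,0],[-1,-0.01,0,0,0]]]'
```

```text
time: 7.62
tool_pos: [0.4874, -0.1712, 0.0159]
tool_rot: [3.141, 0.0, 1.535]
contact_force: [-0.1, -0.1, -0.5]
opening: 0.0256
grip_force: 29.8
time: 7.87
tool_pos: [0.4871, -0.1811, 0.0157]
tool_rot: [3.141, 0.0, 1.535]
contact_force: [1.1, -0.1, -1.2]
opening: 0.0255
grip_force: 29.8
```

```bash
python3 -m jog '[[[-1,-0.007,0,0,0],[-1,-0.014,0,0,0],[-1,-0.021,0,0,0],[-1,-0.028,0,0,0],[-1,-0.034,0,0,0]]]'; python3 -m jog '[[[-1,-0.004,0,0,0],[-1,-0.008,0,0,0],[-1,-0.011,0,0,0],[-1,-0.011,0,0,0]]]'
```

```text
time: 8.28
tool_pos: [0.4859, -0.2149, 0.0157]
tool_rot: [3.141, 0.0, 1.536]
contact_force: [0.7, -0.6, -2.0]
opening: 0.0254
grip_force: 29.8
time: 8.62
tool_pos: [0.4855, -0.2256, 0.0157]
tool_rot: [3.141, 0.0, 1.535]
contact_force: [1.0, -0.3, -0.4]
opening: 0.025
grip_force: 29.8
```

```bash
python3 -m jog '[[[-1,-0.002,0,0,0],[-1,-0.003,0,0,0],[-1,-0.003,0,0,0]]]'; python3 -m jog '[[[-1,-0.001,0,0.003,0],[-1,-0.002,0,0.006,0],[-1,-0.002,0,0.006,0],[-1,-0.002,0,0.006,0]]]'
```

```text
time: 8.87
tool_pos: [0.4851, -0.2266, 0.0154]
tool_rot: [-3.14, -0.002, 1.536]
contact_force: [1.1, 5.2, -0.5]
opening: 0.0253
grip_force: 29.8
time: 9.2
tool_pos: [0.4847, -0.2271, 0.0092]
tool_rot: [-3.139, -0.004, 1.536]
contact_force: [2.2, 10.5, -0.1]
opening: 0.0256
grip_force: 29.8
```

```bash
python3 -m jog '[[[-1,0.002,0,0,0],[-1,0.002,0,0,0],[0,0.002,0,0,0],[0,0.002,0,0,0],[0,0.002,0,0,0]]]'; python3 -m jog '[[[0,0,0,0,0],[0,0,0,0,0],[0,0,0,0,0],[0,0,0,0,0],[0,0,0,0,0]]]'; python3 -m jog '[[[0,0,0,-0.02,0],[0,0,0,-0.05,0],[0,0,0,-0.09,0],[0,0,0,-0.13,0],[0,0,0,-0.17,0]]]'; python3 -m jog '[[[1,0.03,0,-0.04,0],[1,0.06,0,-0.08,0],[1,0.1,0,-0.08,0],[1,0.1,0,-0.08,0]]]'
python3 - <<'E'
from h import *
st,im=shot("wrist","w4.png"); print(st["tool_pos"],st["tool_rot"])
hsv=cv2.cvtColor(im,cv2.COLOR_RGB2HSV)
red=((hsv[...,0]<8)|(hsv[...,0]>172))&(hsv[...,1]>140)&(hsv[...,2]>60)
for m,s,c in blobs(red,300):
    p=np.argwhere(m)[:,::-1].astype(float); w=plane("wrist",p,.014,st)[:,:2].astype(np.float32)*1000
    print(s,c,cv2.minAreaRect(w))
E
```

```text
time: 9.62
tool_pos: [0.4856, -0.2286, 0.01]
tool_rot: [3.141, 0.001, 1.536]
contact_force: [-0.5, 0.1, 0.5]
opening: 0.0412
grip_force: 0.0
time: 10.03
tool_pos: [0.4854, -0.2281, 0.0097]
tool_rot: [3.142, 0.0, 1.536]
contact_force: [-0.7, -0.3, 0.8]
opening: 0.046
grip_force: 0.0
time: 10.45
tool_pos: [0.4849, -0.2277, 0.1814]
tool_rot: [-3.141, -0.0, 1.536]
contact_force: [1.1, -0.6, 0.2]
opening: 0.0459
grip_force: 0.0
time: 10.78
tool_pos: [0.4897, -0.1245, 0.2632]
tool_rot: [3.136, 0.0, 1.538]
contact_force: [0.4, 1.1, -0.3]
opening: 0.068
grip_force: 0.0
[ 0.48965244 -0.12453103  0.26315741] [3.13595282e+00 2.09301023e-04 1.53771612e+00]
[ 245  199   19   63 1005] [254.72935323 228.53432836] ((484.080810546875, -226.25588989257812), (101.16470336914062, 25.635799407958984), 88.49272918701172)
```

View pics/w4.png

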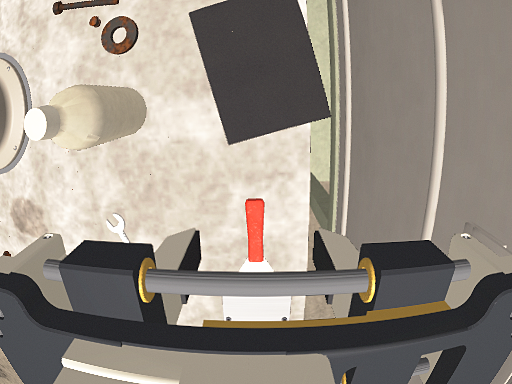

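```bash
python3 -m jog '[[[1,0.04,-0.004,0,0],[1,0.08,-0.008,0,0],[1,0.12,-0.012,0,0],[1,0.16,-0.016,0,0],[1,0.2,-0.02,0,0]]]'; python3 -m jog '[[[1,0.04,-0.004,0,0],[1,0.08,-0.008,0,0],[1,0.12,-0.012,0,0],[1,0.16,-0.016,0,0],[1,0.2,-0.02,0,0]]]'; python3 -m jog '[[[1,0,0,0,0],[1,0,0,0,0],[1,0,0,0,0]]]' 
python3 - <<'E'
from h import *
st,im=shot("wrist","w5.png"); print(st["tool_pos"],st["tool_rot"])
E
```

```text
time: 11.25
tool_pos: [0.4753, 0.0735, 0.2588]
tool_rot: [-3.14, 0.001, 1.535]
contact_force: [1.3, 0.2, 0.3]
opening: 0.0918
grip_force: 0.0
time: 11.67
tool_pos: [0.4626, 0.2743, 0.2586]
tool_rot: [-3.141, 0.001, 1.536]
contact_force: [2.2, 0.1, 0.3]
opening: 0.0917
grip_force: 0.0
time: 11.92
tool_pos: [0.4629, 0.2723, 0.2586]
tool_rot: [-3.14, 0.002, 1.536]
contact_force: [0.2, -0.6, -0.4]
opening: 0.0918
grip_force: 0.0
[0.46290397 0.27229774 0.25864085] [-3.14011047e+00  1.63106135e-03  1.53611430e+00]
```

View pics/w5.png

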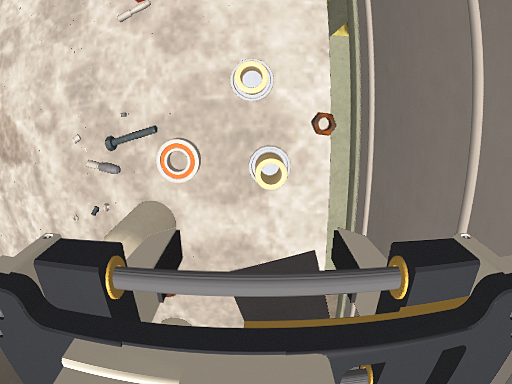

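```bash
cat >> h.py <<'E'
def rings(im,st,z=.054):
    hsv=cv2.cvtColor(im,cv2.COLOR_RGB2HSV); out=[]
    m=(hsv[...,0]>15)&(hsv[...,0]<38)&(hsv[...,1]>50)&(hsv[...,2]>190); m[230:]=0; m[:,320:]=0
    for mm,s,c in blobs(m,100):
        p=np.argwhere(mm)[:,::-1].astype(float); w=plane("wrist",p,z,st)[:,:2].astype(np.float32)*1000
        out.append((s.tolist(),c.round(1).tolist(),cv2.minEnclosingCircle(w)))
    return out
E
python3 - <<'E'
from h import *
im=cv2.imread("pics/w5.png")[:,:,::-1].copy()
st=dict(tool_pos=[0.46290397,0.27229774,0.25864085],tool_rot=[-3.14011047,1.63106135e-03,1.53611430])
for r in rings(im,st): print(r)
print(plane("wrist",[(251,77)],.054,st),plane("wrist",[(271,174)],.054,st),plane("wrist",[(251,80)],.01,st),plane("wrist",[(269,164)],.01,st))
print(im[174,[258,262,284]],im[182,270],im[77,[236,266]])
E
```

```text
([234, 61, 34, 33, 421], [250.5, 76.6], ((459.77093505859375, 385.7717590332031), 19.882007598876953))
([255, 158, 32, 32, 387], [269.8, 173.3], ((479.286865234375, 267.2176818847656), 20.22704315185547))
[[0.45983789 0.38529961 0.054     ]] [[0.47988118 0.26725114 0.054     ]] [[0.45899639 0.38508237 0.01      ]] [[0.47926617 0.27058427 0.01      ]]
[[255 251 198]
 [128 108  73]
 [254 249 202]] [142 123  88] [[255 249 190]
 [255 249 193]]
```

```bash
python3 -m jog '[[[1,0.04,-0.002,0.01,0],[1,0.08,-0.005,0.03,0],[1,0.113,-0.007,0.06,0],[1,0.113,-0.007,0.1,0],[1,0.113,-0.007,0.14,0]]]'; python3 -m jog '[[[1,0,0,0,0],[1,0,0,0,0]]]' 
python3 - <<'E'
from h import *
st,im=shot("wrist","w6.png"); print(st["tool_pos"],st["tool_rot"])
for r in rings(im,st): print(r, to_tool([r[2][0][0]/1000,r[2][0][1]/1000,.027],st))
E
```

```text
time: 12.38
tool_pos: [0.4609, 0.3868, 0.1198]
tool_rot: [3.139, -0.002, 1.536]
contact_force: [0.5, -0.9, -0.5]
opening: 0.0919
grip_force: 0.0
time: 12.55
tool_pos: [0.4596, 0.3842, 0.1192]
tool_rot: [-3.138, 0.003, 1.534]
contact_force: [-0.2, -0.7, 1.0]
opening: 0.0921
grip_force: 0.0
[0.45961539 0.38417417 0.11918917] [-3.13751847  0.00325612  1.5338334 ]
([232, 184, 52, 46, 1032], [257.3, 207.0], ((459.6640319824219, 386.2251892089844), 19.85378646850586)) [0.00235158 0.00034838 0.09218134]
```

```bash
python3 -m jog '[[[1,0.002,0,0.03,0],[1,0.002,0,0.06,0],[1,0.002,0,0.092,0],[1,0.002,0,0.092,0]]]' 40; python3 -m jog '[[[-1,0,0,0,0],[-1,0,0,0,0],[-1,0,0,0,0],[-1,0,0,0,0],[-1,0,0,0,0]]]'; python3 -m jog '[[[-1,0,0,0,0],[-1,0,0,0,0],[-1,0,0,0,0],[-1,0,0,0,0],[-1,0,0,0,0]]]';  python3 -m jog '[[[-1,0,0,0,0],[-1,0,0,0,0],[-1,0,0,0,0]]]'
python3 - <<'E'
from h import *
print(robot.observe()["joint_efforts"])
E
```

```text
time: 12.93
tool_pos: [0.4593, 0.3865, 0.0266]
tool_rot: [-3.138, 0.003, 1.534]
contact_force: [-0.8, -1.6, -0.1]
opening: 0.0917
grip_force: 0.0
time: 13.35
tool_pos: [0.4608, 0.3888, 0.0304]
tool_rot: [3.139, -0.002, 1.536]
contact_force: [0.4, 0.7, 0.1]
opening: 0.0631
grip_force: 0.0
time: 13.77
tool_pos: [0.46, 0.3883, 0.0286]
tool_rot: [3.141, 0.0, 1.536]
contact_force: [-0.2, -0.0, 0.9]
opening: 0.0388
grip_force: 40.0
time: 14.02
tool_pos: [0.46, 0.3883, 0.0286]
tool_rot: [3.141, -0.0, 1.536]
contact_force: [0.3, -1.4, 2.0]
opening: 0.0388
grip_force: 40.0
[ 1.72982658e-01 -5.37427783e+01 -1.84093648e+01  1.39764408e-01
 -1.62744184e-02  9.40860948e-03]
```

Lift, hold, and weigh by averaging the force reading over several periods.

```bash
python3 -m jog '[[[-1,0,0,-0.02,0],[-1,0,0,-0.04,0],[-1,0,0,-0.06,0],[-1,0,0,-0.06,0],[-1,0,0,-0.06,0]]]'; for i in 1 2 3 4 5 6; do python3 -m jog '[[[-1,0,0,0,0]]]' | grep -E "time|tool_pos|contact|opening"; done
```

```text
time: 14.43
tool_pos: [0.4598, 0.3882, 0.0882]
tool_rot: [3.141, -0.0, 1.536]
contact_force: [-0.7, -0.6, -7.4]
opening: 0.0388
grip_force: 40.0
time: 14.52
tool_pos: [0.4588, 0.3876, 0.0866]
contact_force: [0.3, -0.7, -5.8]
opening: 0.0391
time: 14.6
tool_pos: [0.4588, 0.3875, 0.0864]
contact_force: [0.5, -1.2, -6.6]
opening: 0.0389
time: 14.68
tool_pos: [0.4591, 0.3877, 0.0868]
contact_force: [-0.6, -0.2, -5.1]
opening: 0.0389
time: 14.77
tool_pos: [0.4594, 0.3879, 0.0873]
contact_force: [-0.4, 0.1, -6.3]
opening: 0.0391
time: 14.85
tool_pos: [0.4596, 0.3881, 0.0878]
contact_force: [0.4, 0.1, -5.2]
opening: 0.0388
time: 14.93
tool_pos: [0.4598, 0.3882, 0.0881]
contact_force: [-0.2, 1.0, -6.0]
opening: 0.0391
```

```bash
python3 -m jog '[[[-1,0,0,0.02,0],[-1,0,0,0.04,0],[-1,0,0,0.052,0],[-1,0,0,0.057,0],[-1,0,0,0.06,0]]]'; python3 -m jog '[[[-1,0,0,0,0],[-1,0,0,0,0],[0.3,0,0,0,0],[0.3,0,0,0,0],[0.3,0,0,0,0]]]'; python3 -m jog '[[[0.3,0,0,0,0],[0.3,0,0,0,0],[0.3,0,0,0,0],[0.3,0,0,0,0],[0.3,0,0,0,0]]]'; python3 -m jog '[[[1,0,0,-0.02,0],[1,0,0,-0.05,0],[1,0,0,-0.09,0],[1,0,0,-0.13,0],[1,0,0,-0.13,0]]]';  python3 - <<'E'
from h import *
st,im=shot("wrist","w7.png"); print(st["tool_pos"],st["tool_rot"])
for r in rings(im,st): print(r, to_tool([r[2][0][0]/1000,r[2][0][1]/1000,.027],st))
print(to_tool([.4793,.2672,.027],st))
E
```

```text
time: 15.35
tool_pos: [0.459, 0.3877, 0.0285]
tool_rot: [-3.139, 0.002, 1.536]
contact_force: [-8.7, -6.8, 17.2]
opening: 0.0386
grip_force: 40.0
time: 15.77
tool_pos: [0.4609, 0.3888, 0.0297]
tool_rot: [3.139, -0.001, 1.536]
contact_force: [0.1, 0.3, -0.2]
opening: 0.0541
grip_force: 0.0
time: 16.18
tool_pos: [0.4599, 0.3883, 0.0286]
tool_rot: [3.142, 0.0, 1.536]
contact_force: [-0.0, -1.0, -0.1]
opening: 0.0598
grip_force: 0.0
time: 16.6
tool_pos: [0.4633, 0.3906, 0.1671]
tool_rot: [3.13, -0.008, 1.536]
contact_force: [0.7, 1.2, 0.0]
opening: 0.088
grip_force: 0.0
[0.46331144 0.3905861  0.16712394] [ 3.12962876 -0.00829518  1.53600001]
([231, 178, 43, 40, 744], [252.0, 197.3], ((460.1040954589844, 386.7291564941406), 19.897003173828125)) [-0.0051284  -0.00474694  0.14003945]
[-0.1239133   0.0186058   0.13933342]
```

```bash
python3 -m jog '[[[1,-0.04,0.008,0,0],[1,-0.08,0.016,0,0],[1,-0.12,0.023,0,0],[1,-0.12,0.023,0.02,0],[1,-0.12,0.023,0.04,0]]]'; python3 -m jog '[[[1,0,0,0,0],[1,0,0,0,0],[1,0,0,0,0]]]';  python3 - <<'E'
from h import *
st,im=shot("wrist","w8.png"); print(st["tool_pos"],st["tool_rot"])
for r in rings(im,st): print(r, to_tool([r[2][0][0]/1000,r[2][0][1]/1000,.028],st))
E
```

```text
time: 17.07
tool_pos: [0.4795, 0.2653, 0.1183]
tool_rot: [3.14, -0.0, 1.532]
contact_force: [-0.5, 0.5, -0.3]
opening: 0.0919
grip_force: 0.0
time: 17.32
tool_pos: [0.4788, 0.2679, 0.1188]
tool_rot: [3.142, 0.0, 1.536]
contact_force: [-0.0, -0.1, -0.1]
opening: 0.0917
grip_force: 0.0
[0.47881501 0.26794935 0.11879628] [3.14154579e+00 4.08172615e-05 1.53640827e+00]
([198, 29, 55, 53, 1297], [225.2, 55.0], ((460.09112548828125, 386.4377746582031), 19.876924514770508)) [ 0.11777833 -0.02279085  0.0907904 ]
([233, 188, 51, 42, 904], [257.7, 207.9], ((479.5677185058594, 267.5116271972656), 19.74854850769043)) [-0.00040788  0.00076306  0.09079633]
```

```bash
python3 -m jog '[[[1,0,0.001,0.03,0],[1,0,0.001,0.06,0],[1,0,0.001,0.09,0],[1,0,0.001,0.09,0]]]' 40; python3 -m jog '[[[-1,0,0,0,0],[-1,0,0,0,0],[-1,0,0,0,0],[-1,0,0,0,0],[-1,0,0,0,0]]]'; python3 -m jog '[[[-1,0,0,0,0],[-1,0,0,0,0],[-1,0,0,0,0],[-1,0,0,0,0],[-1,0,0,0,0]]]';  python3 -m jog '[[[-1,0,0,0,0],[-1,0,0,0,0],[-1,0,0,0,0]]]'; python3 -m jog '[[[-1,0,0,-0.02,0],[-1,0,0,-0.04,0],[-1,0,0,-0.06,0],[-1,0,0,-0.06,0],[-1,0,0,-0.06,0]]]'; for i in 1 2 3 4 5 6; do python3 -m jog '[[[-1,0,0,0,0]]]' | grep -E "time|tool_pos|contact|opening"; done
```

```text
time: 17.7
tool_pos: [0.4768, 0.2668, 0.0245]
tool_rot: [-3.134, 0.003, 1.537]
contact_force: [-1.6, -0.9, -0.8]
opening: 0.0919
grip_force: 0.0
time: 18.12
tool_pos: [0.4805, 0.2679, 0.0301]
tool_rot: [3.139, -0.001, 1.536]
contact_force: [0.0, -0.3, -0.4]
opening: 0.0634
grip_force: 0.0
time: 18.53
tool_pos: [0.4798, 0.2675, 0.0287]
tool_rot: [3.141, 0.0, 1.536]
contact_force: [-0.1, -0.8, 2.2]
opening: 0.0388
grip_force: 40.0
time: 18.78
tool_pos: [0.4798, 0.2675, 0.0287]
tool_rot: [3.141, 0.0, 1.536]
contact_force: [0.2, -0.2, 3.3]
opening: 0.0389
grip_force: 40.0
time: 19.2
tool_pos: [0.4799, 0.2676, 0.0886]
tool_rot: [3.14, -0.0, 1.536]
contact_force: [-0.1, -1.1, -2.8]
opening: 0.0387
grip_force: 40.0
time: 19.28
tool_pos: [0.4789, 0.2672, 0.0872]
contact_force: [-0.1, -0.4, -3.4]
opening: 0.039
time: 19.37
tool_pos: [0.4787, 0.2671, 0.0869]
contact_force: [-0.2, -0.5, -2.2]
opening: 0.039
time: 19.45
tool_pos: [0.4789, 0.2672, 0.0871]
contact_force: [-0.8, 0.4, -2.9]
opening: 0.0389
time: 19.53
tool_pos: [0.4792, 0.2673, 0.0875]
contact_force: [-0.0, -0.6, -2.2]
opening: 0.0389
time: 19.62
tool_pos: [0.4794, 0.2674, 0.0879]
contact_force: [-0.7, -0.0, -2.4]
opening: 0.0388
time: 19.7
tool_pos: [0.4796, 0.2674, 0.0882]
contact_force: [0.0, -0.3, -2.4]
opening: 0.0388
```

```bash
python3 -m jog '[[[-1,0,0,0.02,0],[-1,0,0,0.04,0],[-1,0,0,0.052,0],[-1,0,0,0.057,0],[-1,0,0,0.06,0]]]'; python3 -m jog '[[[-1,0,0,0,0],[-1,0,0,0,0],[0.3,0,0,0,0],[0.3,0,0,0,0],[0.3,0,0,0,0]]]'; python3 -m jog '[[[0.3,0,0,0,0],[0.3,0,0,0,0],[0.3,0,0,0,0],[0.3,0,0,0,0],[0.3,0,0,0,0]]]'; python3 -m jog '[[[1,0,0,-0.02,0],[1,0,0,-0.05,0],[1,0,0,-0.08,0],[1,0,0,-0.09,0],[1,0,0,-0.09,0]]]'; python3 -m jog '[[[1,0.04,-0.008,0,0],[1,0.08,-0.016,0,0],[1,0.119,-0.024,0,0],[1,0.119,-0.024,0,0]]]'; python3 -m jog '[[[1,0,0,0,0],[1,0,0,0,0],[1,0,0,0,0]]]'; python3 - <<'E'
from h import *
st,im=shot("wrist","w9.png"); print(st["tool_pos"],st["tool_rot"])
for r in rings(im,st): print(r, to_tool([r[2][0][0]/1000,r[2][0][1]/1000,.028],st))
E
```

```text
time: 20.12
tool_pos: [0.4789, 0.2672, 0.0285]
tool_rot: [-3.139, 0.001, 1.536]
contact_force: [-10.3, -5.0, 25.8]
opening: 0.0388
grip_force: 40.0
time: 20.53
tool_pos: [0.4802, 0.2677, 0.0291]
tool_rot: [3.14, -0.0, 1.536]
contact_force: [0.3, 1.3, -0.0]
opening: 0.0544
grip_force: 0.0
time: 20.95
tool_pos: [0.4797, 0.2675, 0.0285]
tool_rot: [3.142, 0.0, 1.536]
contact_force: [-0.7, -1.5, 0.4]
opening: 0.06
grip_force: 0.0
time: 21.37
tool_pos: [0.4813, 0.2682, 0.1213]
tool_rot: [3.136, -0.002, 1.536]
contact_force: [0.1, 0.4, 0.7]
opening: 0.088
grip_force: 0.0
time: 21.7
tool_pos: [0.4575, 0.3928, 0.1167]
tool_rot: [-3.14, -0.002, 1.54]
contact_force: [-0.8, -0.1, 0.1]
opening: 0.0919
grip_force: 0.0
time: 21.95
tool_pos: [0.4597, 0.386, 0.1174]
tool_rot: [-3.14, 0.002, 1.535]
contact_force: [-0.4, 0.4, -0.1]
opening: 0.0921
grip_force: 0.0
[0.45967768 0.38603748 0.1173929 ] [-3.14000082e+00  1.58207386e-03  1.53492346e+00]
([232, 187, 52, 43, 969], [257.7, 207.9], ((460.0832214355469, 386.681884765625), 19.816919326782227)) [0.00079996 0.00052447 0.08939103]
```

```bash
python3 -m jog '[[[1,0,0,0.03,0],[1,0,0,0.06,0],[1,0,0,0.089,0],[1,0,0,0.089,0]]]' 45; python3 -m jog '[[[-1,0,0,0,0],[-1,0,0,0,0],[-1,0,0,0,0],[-1,0,0,0,0],[-1,0,0,0,0]]]'; python3 -m jog '[[[-1,0,0,0,0],[-1,0,0,0,0],[-1,0,0,0,0],[-1,0,0,0,0],[-1,0,0,0,0]]]';  python3 -m jog '[[[-1,0,0,0,0],[-1,0,0,0,0],[-1,0,0,0,0]]]'; python3 -m jog '[[[-1,0,0,-0.025,0],[-1,0,0,-0.055,0],[-1,0,0,-0.09,0],[-1,0,0,-0.12,0],[-1,0,0,-0.15,0]]]'; for i in 1 2; do python3 -m jog '[[[-1,-0.02,0.002,0,0],[-1,-0.055,0.006,0,0],[-1,-0.09,0.01,0,0],[-1,-0.12,0.014,0,0],[-1,-0.145,0.016,0,0]]]'; done; python3 -m jog '[[[-1,-0.03,0.002,0,0],[-1,-0.06,0.004,0,0],[-1,-0.08,0.006,0,0],[-1,-0.08,0.006,0,0],[-1,-0.08,0.006,0,0]]]'; python3 -m jog '[[[-1,0,0,0,0],[-1,0,0,0,0],[-1,0,0,0,0],[-1,0,0,0,0],[-1,0,0,0,0]]]'
```

```text
time: 22.33
tool_pos: [0.4571, 0.3839, 0.0241]
tool_rot: [-3.133, 0.006, 1.534]
contact_force: [-2.1, -0.3, -0.3]
opening: 0.092
grip_force: 0.0
time: 22.75
tool_pos: [0.4606, 0.3877, 0.0311]
tool_rot: [3.139, -0.001, 1.536]
contact_force: [-0.3, -0.3, 0.2]
opening: 0.0628
grip_force: 0.0
time: 23.17
tool_pos: [0.4601, 0.3874, 0.0297]
tool_rot: [3.141, -0.0, 1.536]
contact_force: [0.6, -0.2, 1.4]
opening: 0.0392
grip_force: 45.0
time: 23.42
tool_pos: [0.4601, 0.3874, 0.0297]
tool_rot: [3.141, -0.0, 1.536]
contact_force: [0.2, -0.2, 3.0]
opening: 0.0389
grip_force: 45.0
time: 23.83
tool_pos: [0.4588, 0.3867, 0.1795]
tool_rot: [-3.139, 0.002, 1.536]
contact_force: [0.0, 0.1, -6.1]
opening: 0.0385
grip_force: 45.0
time: 24.25
tool_pos: [0.4696, 0.2395, 0.1781]
tool_rot: [-3.138, 0.002, 1.535]
contact_force: [0.9, -0.2, -5.5]
opening: 0.0388
grip_force: 45.0
time: 24.67
tool_pos: [0.4806, 0.0943, 0.1783]
tool_rot: [-3.138, 0.001, 1.535]
contact_force: [0.6, 0.4, -5.3]
opening: 0.0389
grip_force: 45.0
time: 25.08
tool_pos: [0.484, 0.0154, 0.1784]
tool_rot: [-3.139, -0.0, 1.533]
contact_force: [-0.3, 0.5, -5.4]
opening: 0.0388
grip_force: 45.0
time: 25.5
tool_pos: [0.4848, 0.0168, 0.1795]
tool_rot: [-3.141, 0.0, 1.537]
contact_force: [0.4, 0.3, -5.5]
opening: 0.0389
grip_force: 45.0
```

```bash
python3 - <<'E'
from h import *
_,t=shot("top","t9.png"); a=cv2.imread("pics/top0.png"); b=cv2.imread("pics/t9.png")
def cen(im,r):
    h=cv2.cvtColor(im,cv2.COLOR_BGR2HSV); y0,y1,x0,x1=r; s=h[y0:y1,x0:x1]; m=(s[...,0]>15)&(s[...,0]<35)&(s[...,1]>70)
    return m.sum(), (np.argwhere(m).mean(0)[::-1]+[x0,y0]).round(1) if m.any() else None
for n,r in dict(left=(155,190,113,150),right=(148,185,158,192)).items(): print(n,cen(a,r),cen(b,r))
d=cv2.absdiff(a,b).max(2)
for n,(x,y) in dict(nut=(157,140),orange=(169,213),span1=(353,253),span2=(404,232),right=(174,165)).items(): print(n,d[y-12:y+13,x-12:x+13].mean())
E
```

```text
left (np.int64(201), array([129.2, 172.4])) (np.int64(0), None)
right (np.int64(164), array([173.7, 165.5])) (np.int64(163), array([173.4, 165.3]))
nut 8.9392
orange 10.4336
span1 9.4288
span2 9.6848
right 9.7248
```

Right bushing stands in its dish, left dish is empty, nothing else has moved.

```bash
python3 -c "
from cell import robot
print(robot.hand_in())"
```

```text
the job is handed in; nothing more can be done
None
```

The job is handed in at about 25.5 s of robot time, though the hand-in gave no verdict: the scraper is home in the slot and released, the arm holds the heavier left bushing (about 0.6 kg) over the mat, and the lighter right one (about 0.25 kg) stands in its own dish.

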